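# Square up the tile coasters and hold them clamped

## Robot

A 7-joint arm with a two-finger parallel gripper is mounted at the origin on the work surface. World frame = base frame: x ahead of the robot, y to its left, z up, the work surface at z = 0. Lengths are in mm, angles in rad, forces in N, time in s.
With the tool pointing down it reaches from about 425 to 875 mm from the base axis. Payload 8.4 kg.
Tool frame: the origin (TCP) lies on the centre line of the jaws, within the pads' length; the fingertips stand ahead of it and the grasp point (between the pads) lies 3 mm ahead of it (bot.tcp_to_tips is the z of the fingertips in the tool frame, in mm); z points along the fingers, y is the line along which they close (so a half turn about z gives the same grasp; the last joint's range is limited). The gripper opens to 87 mm and grips with 3 to 60 N. Pads are 19 mm wide; open, the fingers measure 117 mm over their backs; the gripper's body (75 mm by 190 mm) begins 51 mm behind the grasp point.
Start: joints at [1.058, 0.333, 0.04, 1.465, -0.013, 1.343, -0.059], TCP at [261.335, -595.121, 244.546] pointing down, gripper open.
Joint ranges: [-2.58, 2.58], [-0.38, 2.09], [-1.3, 1.39], [0.25, 2.4], [-1.5, 4.64], [0.08, 2.09], [-2.65, 2.65]. Speed limits (rad/s): [2.22, 2.22, 2.79, 2.79, 3.14, 3.14, 3.14].

## Interface

Orientations are given as a rotation vector (axis times angle).
In Python, from workcell import bot gives the robot as it stands.
- The arm moves only by the shell command python3 -m jog 'ROWS' [FORCE]. ROWS is text: rows parted by semicolons, each of 5 numbers parted by spaces: the opening, from -1 (shut) to 1 (fully open), then the shift along the tool's x, y, z in cm, then the turn about the tool's z in rad. A call has 1 to 20 rows; each row is the pose to reach, as a shift and turn from the pose commanded when the call began, along the tool's axes at that moment; what a row does not reach only later rows make up. A row lasts 1/12 s, in which the tool goes at most 41.7 mm and 7.16 degrees, less where a joint would pass 70% of its speed; a pose out of reach is approached as far as the arm can. A call with a gripper value outside its range is refused whole. The fingers move at their own pace and stop on an object; FORCE is the grip in N (left out, the last holds). Time passes only in rows, so rows that repeat a pose let the fingers close. It gives the time, the measured TCP pose, the force, the opening and the grip force at its end, in the units of the state.
- bot.state(): the state, without advancing time (a new reading comes with each control period).
- bot.grab_frame(name): name is "scene" or "top" or "wrist"; returns a dict with "color" (420x560x3 uint8, red, green, blue), "range_z" (420x560 float32, mm along the optical axis (not along the pixel's ray), 0 where there is no reading), "camera_matrix" (3x3 intrinsics, pixels), "origin" and "attitude" of the camera in the world; the wrist camera has in their place "hand_eye" (4x4, takes a point from camera to tool coordinates, whose origin is the TCP and whose axes are the flange's). Camera axes: x right, y down, z forward; pixel columns grow to the right and rows downward; lengths in mm; the calibration is good to about 2 mm. A picture is of the moment at which its call begins: read the wrist's pose just before it.
- bot.close_job(): hands the job in; it is judged then, once.
Trained networks look in a picture, given as the dict that the camera call returned (one of the last four; its "shot" number tells which), for a name from the list of things; names that differ only in an ending like _2 or _b are one class to them, and where a whole thing is asked for, a point or a joint stands for the part that bears it (a point fixed in the world has none). Each returns a list of dicts, best first, with "confidence" (0 to 1); they miss things now and then, are a little off and sometimes report something else, mostly with a low value. They report only what shows in the picture. A call takes as long as a camera call. They do not tell look-alikes from the thing itself.
- bot.cut_out(picture, label): "region" (420x560 bool, what is visible of it) and "pixel" ([column, row] in pixels, amid what is visible of it).
The state is a dict: "clock": time; "joints": joint angles; "qd": joint speeds; "joint_torque": joint torques, N m; "position": TCP position; "tool_rot": TCP orientation; "contact_force": force on the tool from outside, world axes, zero at the start; "wrist_torque": the same for the moment, N m; "finger_gap": opening from 0.0 (shut) to 1.0 (fully open); "finger_force": force on a finger pad.
Only numpy, scipy, OpenCV 4.12 (cv2) and the standard library are available. Lean on these libraries where they do the work, as an engineer would, in place of code of your own. Each camera call takes 0.05 s, during which the arm holds its last target. There are 200 camera calls.

## Task

Tap the edges of the four stacked tile coasters until the whole stack sits squarely home against both fences of the jig, with its edges lined up; only then press down the black cap of the sprung hold-down with the fingers, so that its foot clamps the stack, and keep it 25 mm down, where the red band on the stem has just gone into the brass collar (not on to the stop). Finish while still holding it pressed there, with the stack still square, so that I can tape the stack; leave the cup, the mug and the bird figurine where they stand.

Things in the scene. Friction and masses are not known exactly. Their poses are not given: they have to be found in the camera images.
- jig: fixed squaring jig: plywood base, 12 mm thick, covering -108 to +82 mm in its x and y; on it a grey bed 8 mm high (-42 to +55 mm) that the tiles lie on and overhang; fences along the far (+x) and left (+y) edges, other two sides open. Origin on the table right below the centre of a tile home against both fences. x away from the robot, y left at yaw 0; yaw within about +-0.35 rad
- fence_corner (a point): inner corner of the two aluminium fences, at the top of the bed (z = 20 mm): the fence faces are the planes x = +55 mm and y = +55 mm of the jig frame; the fences stand up to z = 52 mm and run from about -70 to +65 mm
- collar (a point): centre of the top of the brass collar (28 mm across, top at z = 111 mm) that guides the plunger, at x = y = 20 mm of the jig frame. A 20 mm wide steel arm, z = 86 to 108 mm, carries it diagonally from a post outside the fence corner
- plunger (a joint): sprung plunger, slides straight down in the collar: 0 = up (rest), 0.025 = 25 mm down, red band on the stem just gone into the collar; stop at 0.032. Return spring 3 N at 0, 6.8 N at 25 mm; springs up if let go. After 16 mm its foot meets the stack and adds 2 N, rising 0.5 N per mm: about 13 N on the cap at 25 mm
- cap: flat round black push cap on top of the plunger, 40 mm across, 14 mm thick; origin at the centre of its top face, z up; 158 mm above the table at rest and at x = y = 20 mm of the jig frame; moves down with the plunger
- foot: round black rubber foot under the plunger, 28 mm across, 10 mm thick, sprung within the plunger; origin at the centre of its underside, 64 mm above the table at rest (16 mm above the stack); x = y = 20 mm of the jig frame
- tile1: pale teal glazed square tile coaster, 110 x 110 x 7 mm, about 140 g, number 1 of the stack of four counted from the bottom; origin at the centre of its underside, 20 mm above the table; axes along its edges, z up. At the start it lies crooked (up to 0.06 rad) and 7 to 24 mm short of each fence.
- tile2: white glazed square tile coaster, 110 x 110 x 7 mm, about 140 g, number 2 of the stack of four counted from the bottom; origin at the centre of its underside, 27 mm above the table; axes along its edges, z up. At the start it lies crooked (up to 0.06 rad) and 7 to 24 mm short of each fence.
- tile3: blue glazed square tile coaster, 110 x 110 x 7 mm, about 140 g, number 3 of the stack of four counted from the bottom; origin at the centre of its underside, 34 mm above the table; axes along its edges, z up. At the start it lies crooked (up to 0.06 rad) and 7 to 24 mm short of each fence.
- tile4: lemon yellow glazed square tile coaster, 110 x 110 x 7 mm, about 140 g, number 4 of the stack of four counted from the bottom; origin at the centre of its underside, 41 mm above the table; axes along its edges, z up. At the start it lies crooked (up to 0.06 rad) and 7 to 24 mm short of each fence.
- cup: bystander: small grey-green stoneware cup, 68 mm across the rim, 58 mm tall, standing; origin at the centre of its underside
- mug: bystander: dark blue mug, 80 mm across plus a handle, 85 mm tall, standing; origin at the centre of its underside
- bird: bystander: white ceramic bird figurine, 48 mm across, 60 mm tall, standing; origin at the centre of its underside
Mind the look-alikes: they are no part of the job. There is more than one size of the tile4; the job needs the largest.

How it is judged (in metres and radians):
On the way, in this order (a step that is already met when the one before it is completed fails the run):
1. with the plunger still up, all four tiles are home against both fences and lined up (x of tile1 in the frame of jig between -0.003 and 0.003 m and y of tile1 in the frame of jig between -0.003 and 0.003 m and angle between the x axis of each of tile1, tile2, tile3, tile4 and the x axis of jig, either way round below 0.05 rad and angle between each of tile1, tile2, tile3, tile4's own z axis and vertical below 0.05 rad and z of tile1 in the frame of jig below 0.023 m and x of tile2 in the frame of jig between -0.003 and 0.003 m and y of tile2 in the frame of jig between -0.003 and 0.003 m and z of tile2 in the frame of jig below 0.03 m and x of tile3 in the frame of jig between -0.003 and 0.003 m and y of tile3 in the frame of jig between -0.003 and 0.003 m and z of tile3 in the frame of jig below 0.037 m and x of tile4 in the frame of jig between -0.003 and 0.003 m and y of tile4 in the frame of jig between -0.003 and 0.003 m and z of tile4 in the frame of jig below 0.044 m and value of joint plunger below 0.004 m), for 0.2 s.
2. the plunger is pressed about 25 mm down and its foot clamps the stack (value of joint plunger between 0.021 and 0.029 m and contact force between foot and tile4 above 2.5 N), for 0.2 s.
At the end, for the whole second after the job is handed in: The fingers are holding the cap down (more than 5 N) with the plunger at 21 to 29 mm of travel, the foot presses the top tile with more than 2.5 N, and all four tiles lie flat in the jig within 3 mm of home at both fences and within 0.05 rad of square (all of step 2 and x of tile1 in the frame of jig between -0.003 and 0.003 m and y of tile1 in the frame of jig between -0.003 and 0.003 m and angle between the x axis of each of tile1, tile2, tile3, tile4 and the x axis of jig, either way round below 0.05 rad and angle between each of tile1, tile2, tile3, tile4's own z axis and vertical below 0.05 rad and z of tile1 in the frame of jig below 0.023 m and x of tile2 in the frame of jig between -0.003 and 0.003 m and y of tile2 in the frame of jig between -0.003 and 0.003 m and z of tile2 in the frame of jig below 0.03 m and x of tile3 in the frame of jig between -0.003 and 0.003 m and y of tile3 in the frame of jig between -0.003 and 0.003 m and z of tile3 in the frame of jig below 0.037 m and x of tile4 in the frame of jig between -0.003 and 0.003 m and y of tile4 in the frame of jig between -0.003 and 0.003 m and z of tile4 in the frame of jig below 0.044 m and contact force between the fingers and cap above 5 N); the arm keeps its last pose, push and grip.
It fails at once if the cup is moved more than 15 mm or knocked over (distance of cup from where it was at the start of the episode above 0.015 m or angle between cup's own z axis and vertical above 0.3 rad).
It fails at once if the mug is moved more than 15 mm or knocked over (distance of mug from where it was at the start of the episode above 0.015 m or angle between mug's own z axis and vertical above 0.3 rad).
It fails at once if the bird is moved more than 15 mm or knocked over (distance of bird from where it was at the start of the episode above 0.015 m or angle between bird's own z axis and vertical above 0.3 rad).
It also fails if it takes over 70 s, if anything falls off the work surface, if the arm or the gripper's body presses on something with over 40 N, if the wrist force passes 120 N, or if a joint passes its speed limit or range.

## Working session

There is one attempt and no reset: what is moved stays moved. The work goes in short steps, Python scripts to look and compute and a shell command to move; the robot and the scene stay as the last step left them, time stands still between calls to the robot, and variables do not carry over. Pictures are saved under pics/ and viewed, at most 10 in all, crops included, and the job is handed in when it is done.

```bash
ls; mkdir -p pics; cat > h.py <<'E'
import numpy as np, cv2
from scipy.spatial.transform import Rotation as R
from workcell import bot
def att(f):
    a=np.array(f["attitude"],float)
    return a if a.shape==(3,3) else R.from_rotvec(a).as_matrix()
def cloud(f):
    K=np.array(f["camera_matrix"]);z=f["range_z"].astype(float)
    v,u=np.mgrid[:z.shape[0],:z.shape[1]]
    p=np.stack([(u-K[0,2])/K[0,0]*z,(v-K[1,2])/K[1,1]*z,z],-1)
    if "hand_eye" in f:
        s=f["st"];H=np.array(f["hand_eye"]);p=p@H[:3,:3].T+H[:3,3]
        w=p@R.from_rotvec(s["tool_rot"]).as_matrix().T+np.array(s["position"])
    else: w=p@att(f).T+np.array(f["origin"])
    w[z==0]=np.nan
    return w
def grab(n):
    s=bot.state();f=bot.grab_frame(n);f["st"]=s;return f
def save(f,n,s=1,crop=None):
    c=f["color"][...,::-1]
    if crop: c=c[crop[1]:crop[3],crop[0]:crop[2]]
    cv2.imwrite("pics/"+n,cv2.resize(c,None,fx=s,fy=s))
E
python3 - <<'E'
from h import *
s=bot.state();print(s, bot.tcp_to_tips)
for n in["scene","top"]:
    f=grab(n);save(f,n+"0.png",1.4);w=cloud(f)
    print(n,f["origin"],f["attitude"])
    for l in["jig","tile1","tile2","tile3","tile4","cap","collar","cup","mug","bird"]:
        for r in bot.cut_out(f,l)[:3]:
            m=r["region"];print(l,round(r["confidence"],2),np.round(r["pixel"]),m.sum(),np.round(np.nanmedian(w[m],0)))
E
```

```text
pics
{'clock': 0.0, 'joints': array([ 1.05777768,  0.33389016,  0.03989531,  1.46629095, -0.01337822,
        1.34330869, -0.05852236]), 'qd': array([-7.27927011e-04,  8.78137264e-05, -1.29850339e-03,  9.52921430e-04,
       -1.37356750e-03,  5.40666653e-04,  4.02079802e-05]), 'joint_torque': array([ 4.32757415e-04, -6.56347775e+01,  1.33575439e+00, -4.03800273e+01,
       -5.96482214e-02,  4.48090606e-02,  1.53084902e-04]), 'position': array([ 261.14654152, -594.74594204,  243.66333892]), 'tool_rot': array([-3.07307270e+00, -6.44990737e-01,  7.36509895e-04]), 'contact_force': array([-0.07419395,  0.08512063,  0.13823606]), 'wrist_torque': array([-0.02173525, -0.00139408,  0.05299136]), 'finger_force': 0.0, 'finger_gap': 1.0011747151169104} 22.0
scene [ 930.34643435 -679.73398958  757.98951314] [-2.22652728 -0.57370268  0.24682051]
jig 0.6 [278. 284.] 4811 [ 627. -130.   19.]
tile1 0.96 [255. 269.] 1897 [ 564. -116.   49.]
tile1 0.78 [271. 284.] 193 [ 615. -139.   41.]
tile1 0.76 [236. 284.] 208 [ 561. -167.   35.]
tile2 0.96 [255. 269.] 1897 [ 564. -116.   49.]
tile2 0.78 [271. 284.
[... 912 characters left out ...]
3.] 997 [ 561. -326.    4.]
tile2 0.65 [341. 202.] 32 [ 606. -177.   34.]
tile3 0.69 [303. 306.] 1149 [363. -79.   4.]
tile3 0.68 [403. 223.] 997 [ 561. -326.    4.]
tile3 0.65 [341. 202.] 32 [ 606. -177.   34.]
tile4 0.69 [303. 306.] 1149 [363. -79.   4.]
tile4 0.68 [403. 223.] 997 [ 561. -326.    4.]
tile4 0.65 [341. 202.] 32 [ 606. -177.   34.]
cap 0.6 [306. 190.] 286 [608. -91. 157.]
cap 0.33 [312. 204.] 3907 [572. -91.  13.]
collar 0.98 [310. 202.] 3910 [571. -91.  13.]
collar 0.41 [309. 191.] 348 [608. -91. 157.]
cup 0.98 [367. 308.] 783 [ 361. -223.   20.]
mug 0.9 [230. 196.] 1332 [629.  85.  24.]
mug 0.34 [308. 202.] 3983 [571. -89.  13.]
bird 0.61 [348. 168.] 330 [ 685. -195.   31.]
```

View pics/scene0.png

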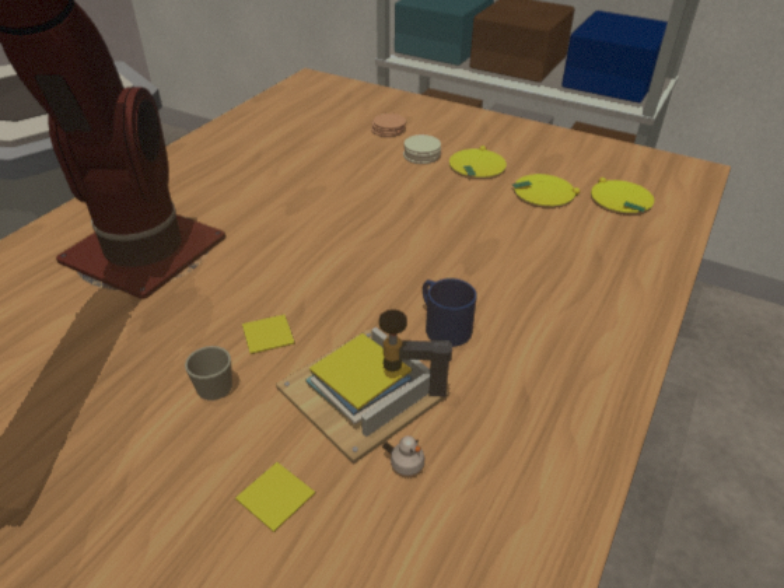

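View pics/top0.png

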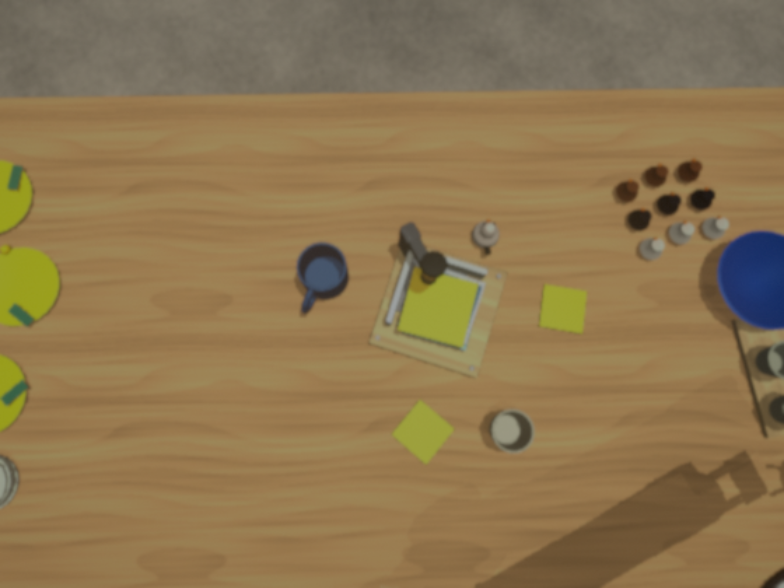

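The scene picture shows the jig with the crooked stack at about (360,370) of the 1.4x view, with the cap at (393,320). The cup is at (210,372), the mug at (450,310) and the bird at (407,457).

Candidates for tile4 in the scene's native pixels:
- (255,269): yellow tile on the jig, z≈49, the largest.
- (191,238): small loose yellow tile on the table.
- (197,353): another small loose tile on the table.

The yellow round things at the back are plates. I choose the one on the jig and will check it in a wrist close-up.

```bash
python3 -m jog '1 4 -3 -2 0.1; 1 8 -6 -4 0.2; 1 12 -8 -5 0.3; 1 16 -11 -5 0.4; 1 20 -13.5 -5 0.5; 1 24 -16 -5 0.6; 1 28 -19 -5 0.69; 0.15 32 -22 -5 0.69; 0.15 36 -24.5 -5 0.69; 0.15 40 -27 -5 0.69; 0.15 43.4 -29.5 -5 0.69; 0.15 43.4 -29.5 -5 0.69; 0.15 43.4 -29.5 -5 0.69; 0.15 43.4 -29.5 -5 0.69; 0.15 43.4 -29.5 -5 0.69; 0.15 43.4 -29.5 -5 0.69' 20
python3 - <<'E'
from h import *
f=grab("wrist");print(f["st"]["position"],f["st"]["tool_rot"],f["st"]["finger_gap"],np.round(f["hand_eye"],3))
save(f,"w0.png",1.4);w=cloud(f)
np.save("w0.npy",w);np.save("c0.npy",f["color"])
E
```

```text
clock: 2.43
position: [539.9, -151.2, 294.5]
tool_rot: [3.111, -0.433, -0.0]
contact_force: [0.2, -2.0, -0.1]
finger_gap: 0.581
finger_force: 0.0
[ 539.86706083 -151.15812187  294.49451376] [ 3.11114242e+00 -4.32747964e-01 -4.09784714e-04] 0.580617900548736 [[-1.00000e-03 -9.67000e-01 -2.53000e-01  6.89840e+01]
 [ 1.00000e+00 -1.00000e-03  0.00000e+00  1.54400e+00]
 [-1.00000e-03 -2.53000e-01  9.67000e-01 -1.40073e+02]
 [ 0.00000e+00  0.00000e+00  0.00000e+00  1.00000e+00]]
```

View pics/w0.png

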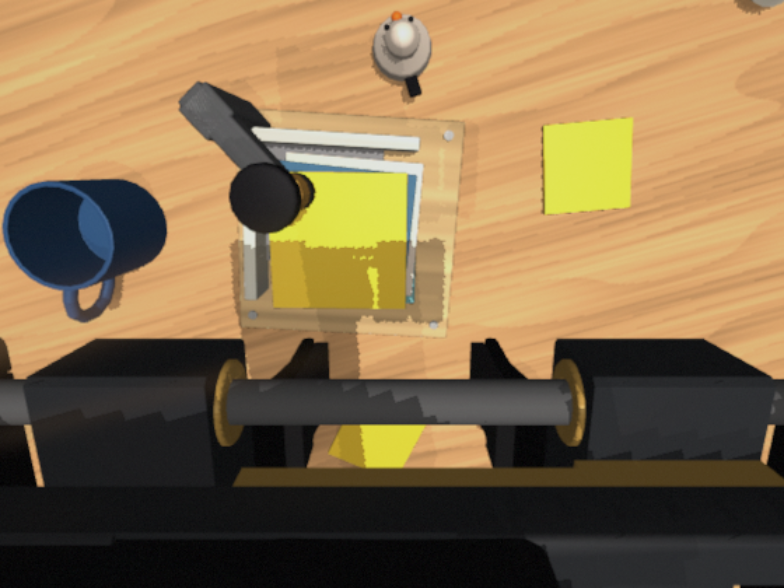

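The picture shows the large yellow tile on the jig at (340,240). Loose small yellow tiles lie at (588,165) and, under the gripper, at (380,445). The fences are at (335,138) and (257,260), the cap at (265,195), the bird at (402,45) and the mug at (85,240). Next I'll fit the jig pose.

```bash
python3 - <<'E'
from h import *
w=np.load("w0.npy");c=np.load("c0.npy").astype(int)
P=w[:245].reshape(-1,3);C=c[:245].reshape(-1,3)
near=np.linalg.norm(P[:,:2]-[583,-105],axis=1)<170
capm=near&(P[:,2]>150)&(P[:,2]<165)
(cc,r)=cv2.minEnclosingCircle(P[capm][:,:2].astype(np.float32));print("cap",capm.sum(),cc,r,np.median(P[capm][:,2]))
# base plywood outline
b=near&(P[:,2]>9)&(P[:,2]<15);rect=cv2.minAreaRect(P[b][:,:2].astype(np.float32));print("base",b.sum(),rect,np.median(P[b][:,2]))
yel=near&(C[:,0]-C[:,2]>90)&(C[:,1]-C[:,2]>80)&(P[:,2]>43)&(P[:,2]<54);rect2=cv2.minAreaRect(P[yel][:,:2].astype(np.float32));print("yel",rect2,np.median(P[yel][:,2]))
yaw=-0.276;J=np.array([[np.cos(yaw),-np.sin(yaw)],[np.sin(yaw),np.cos(yaw)]])
o=np.array([cc[0],cc[1]])-J@[20,20];print("o",o)
q=(P[:,:2]-o)@J
white=(C.max(1)-C.min(1)<25)&(C.min(1)>140)
for nm,m,a in[("far",near&white&(P[:,2]>49)&(P[:,2]<56)&(q[:,0]>50)&(q[:,0]<75)&(q[:,1]<25),0),("left",near&(P[:,2]>49)&(P[:,2]<56)&(q[:,1]>50)&(q[:,1]<75)&(q[:,0]<-5),1)]:
    s=q[m];k=np.polyfit(s[:,1-a],s[:,a],1);print(nm,m.sum(),"slope",k[0],np.percentile(s[:,a],[2,50,98]),np.percentile(s[:,1-a],[1,99]))
bb=q[b];print("base q",np.percentile(bb,[0.2,99.8],axis=0))
E
```

```text
cap 2034 (611.2661743164062, -93.46151733398438) 19.81023597717285 157.78335666819314
base 8495 ((605.2371826171875, -80.55624389648438), (275.6319885253906, 237.09690856933594), 70.77925109863281) 12.021981676876692
yel ((617.02783203125, -124.47136688232422), (109.44725036621094, 219.29928588867188), 73.16311645507812) 48.02443956674378
o [ 586.5729264 -107.2543962]
far 852 slope 0.0572853725931857 [51.80884663 57.06635282 63.09122696] [-70.71942978  24.23817237]
left 480 slope -0.04983694898138174 [57.87001994 63.3300893  69.12959707] [-67.36539185  -9.10232328]
base q [[-113.27633425 -109.31679306]
 [ 104.39051336  162.90868146]]
```

```bash
cat >> h.py <<'E'
YAW=-0.329;O=np.array([585.8,-105.9])
def Jm(y=None):
    y=YAW if y is None else y
    return np.array([[np.cos(y),-np.sin(y)],[np.sin(y),np.cos(y)]])
E
python3 - <<'E'
from h import *
w=np.load("w0.npy");c=np.load("c0.npy").astype(int)
P=w[:245].reshape(-1,3);C=c[:245].reshape(-1,3)
cc=np.array([611.27,-93.46]);J=Jm();o=cc-J@[20,20];print("o",o)
q=(P[:,:2]-o)@J;z=P[:,2];fin=(z>-10)
rng=lambda m,a:np.round(np.percentile(q[m][:,a],[0.5,2,50,98,99.5]),1)
t=fin&(z>50)&(z<55)
far=t&(q[:,0]>48)&(q[:,0]<75)&(q[:,1]<10)&(q[:,1]>-68)
lef=t&(q[:,1]>48)&(q[:,1]<75)&(q[:,0]<-5)&(q[:,0]>-68)
print("far",rng(far,0),np.polyfit(q[far][:,1],q[far][:,0],1)[0]);print("left",rng(lef,1),np.polyfit(q[lef][:,0],q[lef][:,1],1)[0])
yel=(C[:,0]-C[:,2]>90)&(C[:,1]-C[:,2]>80)&(z>44)&(z<51.5)&(abs(q)<90).all(1)
print("yel x",rng(yel&(abs(q[:,1]+30)<15),0),"y",rng(yel&(abs(q[:,0]+30)<15),1))
print("tool yaw",[np.arctan2(*(R.from_rotvec(bot.state()["tool_rot"]).as_matrix()[[1,0],0]))])
b=(z>9)&(z<15)&(abs(q)<125).all(1)
print("base x",rng(b&(abs(q[:,1]+60)<25),0),"y",rng(b&(abs(q[:,0]+60)<25),1))
d=J@[-100,-10]+o;print("target pushX start",d)
E
```

```text
o [ 585.88074525 -105.92538179]
far [54.3 54.5 59.3 64.1 64.3] 0.006418130472626644
left [55.4 55.5 60.5 65.3 65.6] -0.0014813681990424523
yel x [-72.3 -70.7 -15.4  34.3  35.6] y [-63.9 -62.4  -9.8  42.1  44.1]
tool yaw [np.float64(-0.27788938501309984)]
base x [-107.9 -106.4   -1.7   79.9  105.9] y [-106.7 -105.9  -84.6   81.5   82.1]
target pushX start [488.01318566 -83.0793585 ]
```

```bash
python3 -m jog '0.15 -4 -3 0 0.05; 0.15 -7.4 -5.4 0 0.05; 0.15 -7.4 -5.4 4 0.05; 0.15 -7.4 -5.4 8 0.05; 0.15 -7.4 -5.4 12 0.05; 0.15 -7.4 -5.4 16 0.05; 0.15 -7.4 -5.4 20 0.05; 0.15 -7.4 -5.4 23 0.05; 0.15 -7.4 -5.4 24.6 0.05;0.15 -7.4 -5.4 24.6 0.05'
cat >> h.py <<'E'
O=np.array([585.5,-105.6]);YAW=-0.327
def where():
    s=bot.state();M=R.from_rotvec(s["tool_rot"]).as_matrix()
    print("jig xy",np.round((np.array(s["position"])[:2]-O)@Jm(),1),"z",round(s["position"][2],1),"yaw rel",round(np.arctan2(M[1,0],M[0,0])-YAW,3),"F jig",np.round(np.array(s["contact_force"])[:2]@Jm(),1),round(s["contact_force"][2],1),"q7",round(s["joints"][6],2),"t",s["clock"])
E
python3 -c "from h import *;where()"
```

```text
clock: 3.32
position: [480.5, -79.7, 45.1]
tool_rot: [3.099, -0.514, -0.01]
contact_force: [-1.1, 0.6, 0.2]
finger_gap: 0.575
finger_force: 0.0
jig xy [-107.8   -9.2] z 45.1 yaw rel -0.002 F jig [-1.2  0.2] 0.2 q7 -1.91 t 3.3167
```

```bash
python3 -m jog '0.15 0 0 0.3 0; 0.15 0 0 0.7 0; 0.15 0 0 0.7 0; 0.15 0 0 0.7 0'
python3 -c "from h import *;where()"
```

```text
clock: 3.65
position: [484.4, -78.8, 42.7]
tool_rot: [3.1, -0.511, 0.003]
contact_force: [0.3, -0.8, 0.3]
finger_gap: 0.574
finger_force: 0.0
jig xy [-104.4   -7.1] z 42.7 yaw rel 0.0 F jig [ 0.5 -0.7] 0.3 q7 -1.91 t 3.65
```

```bash
python3 -m jog '0.15 0 0 0.5 0; 0.15 0 0 0.5 0; 0.15 0.5 0 0.5 0; 0.15 0.9 0 0.5 0; 0.15 1.2 0 0.5 0; 0.15 1.5 0 0.5 0; 0.15 1.8 0 0.5 0; 0.15 2.1 0 0.5 0; 0.15 2.4 0 0.5 0; 0.15 2.6 0 0.5 0; 0.15 2.8 0 0.5 0; 0.15 2.8 0 0.5 0'
python3 -c "from h import *;where()"
```

```text
clock: 4.65
position: [509.3, -87.2, 36.2]
tool_rot: [3.1, -0.51, -0.004]
contact_force: [-3.8, 2.0, 1.5]
finger_gap: 0.576
finger_force: 2.4
jig xy [-78.1  -7.1] z 36.2 yaw rel 0.001 F jig [-4.2  0.6] 1.5 q7 -1.91 t 4.65
```

```bash
python3 -m jog '0.15 0.2 0 -0.1 0; 0.15 0.4 0 -0.1 0; 0.15 0.6 0 -0.1 0; 0.15 0.8 0 -0.1 0; 0.15 0.9 0 -0.1 0; 0.15 1.0 0 -0.1 0; 0.15 1.1 0 -0.1 0; 0.15 1.2 0 -0.1 0;0.15 1.2 0 -0.1 0'
python3 -c "from h import *;where()"
```

```text
clock: 5.4
position: [518.0, -90.5, 36.7]
tool_rot: [3.1, -0.51, -0.012]
contact_force: [-13.1, 3.0, 7.0]
finger_gap: 0.572
finger_force: 6.6
jig xy [-68.8  -7.4] z 36.7 yaw rel 0.001 F jig [-13.4  -1.3] 7.0 q7 -1.91 t 5.4
```

```bash
python3 -m jog '0.15 0.1 0 0 0; 0.15 0.2 0 0 0; 0.15 0.3 0 0 0;0.15 0.3 0 0 0;0.15 0.3 0 0 0'
python3 - <<'E'
from h import *
where();f=grab("wrist");save(f,"w1.png",2.4,(120,60,440,300))
E
```

```text
clock: 5.82
position: [520.5, -91.5, 36.6]
tool_rot: [3.099, -0.511, -0.013]
contact_force: [-18.5, 5.6, 12.8]
finger_gap: 0.577
finger_force: 9.7
jig xy [-66.1  -7.5] z 36.6 yaw rel 0.0 F jig [-19.3  -0.6] 12.8 q7 -1.91 t 5.8167
```

View pics/w1.png

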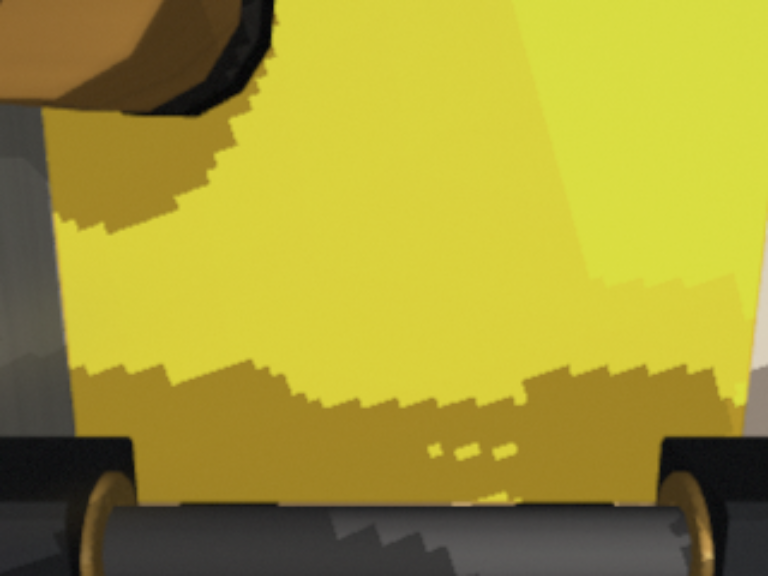

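The crop shows tile4 with its left edge at about (60,300), close to the left fence face, and both fingers touching its near edge at rows ~500. I'll measure the far edge in the wrist cloud.

```bash
cat >> h.py <<'E'
def meas(f=None):
    f=f or grab("wrist");w=cloud(f)[:262];c=f["color"][:262].astype(int)
    P=w.reshape(-1,3);C=c.reshape(-1,3);q=(P[:,:2]-O)@Jm();z=P[:,2]
    yel=(C[:,0]-C[:,2]>70)&(C[:,1]-C[:,2]>60)&(z>43)&(z<53)&(abs(q)<95).all(1)
    pc=lambda m,a,p:round(np.percentile(q[m][:,a],p),1) if m.sum()>20 else None
    for y in(-50,-35,-20,-5):
        m=yel&(abs(q[:,1]-y)<5);f2=(z>50)&(z<56)&(abs(q[:,1]-y)<5)&(q[:,0]>45)&(q[:,0]<75)
        print("y",y,"tile4 x",pc(m,0,1),pc(m,0,99),"fence",pc(f2,0,3))
    for x in(-50,-35,-20,0,40):
        m=yel&(abs(q[:,0]-x)<5);f2=(z>50)&(z<56)&(abs(q[:,0]-x)<5)&(q[:,1]>45)&(q[:,1]<75)
        print("x",x,"tile4 y",pc(m,1,1),pc(m,1,99),"fence",pc(f2,1,3))
    return f
E
python3 -c "
from h import *
where();f=meas();save(f,'w2.png',1.4)"
```

```text
jig xy [-66.1  -7.5] z 36.6 yaw rel 0.0 F jig [-19.4  -1.3] 12.0 q7 -1.91 t 5.8667
y -50 tile4 x -49.8 41.0 fence None
y -35 tile4 x -50.1 40.9 fence None
y -20 tile4 x -50.2 41.0 fence None
y -5 tile4 x -50.1 40.9 fence None
x -50 tile4 y -51.3 33.4 fence None
x -35 tile4 y -64.5 42.2 fence 55.2
x -20 tile4 y -64.5 42.3 fence 55.2
x 0 tile4 y -64.5 42.1 fence 54.9
x 40 tile4 y -64.9 15.1 fence None
```

View pics/w2.png

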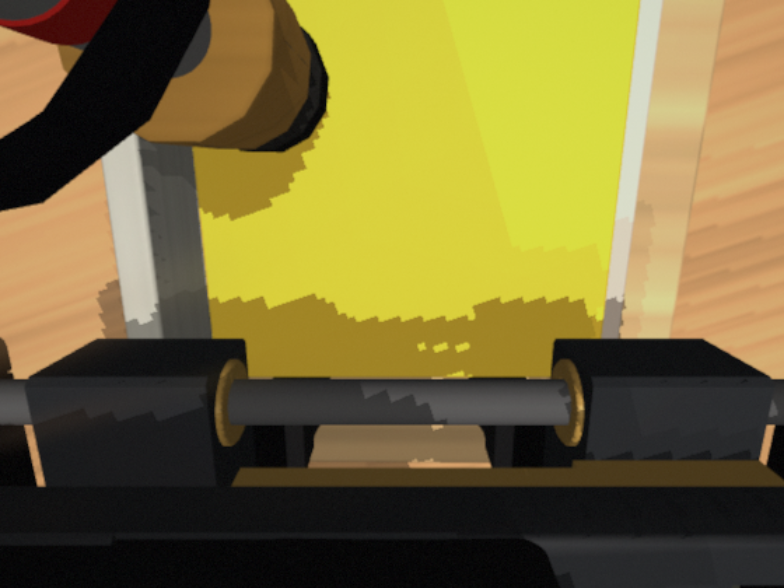

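```bash
python3 -m jog '0.15 -2 0 -0.2 0; 0.15 -4 0 -3 0; 0.15 -4 3 -6 0; 0.15 -4 6 -6 -0.12; 0.15 -4 9 -6 -0.24; 0.15 -3 10 -6 -0.36; 0.15 -1 10 -6 -0.48; 0.15 1 10 -6 -0.6; 0.15 2 10 -6 -0.72; 0.15 3 10 -6 -0.84; 0.15 4 10 -6 -0.96; 0.15 5 10 -6 -1.08; 0.15 5.6 10 -6 -1.2; 0.15 5.6 10 -6 -1.32; 0.15 5.6 10 -6 -1.44; 0.15 5.6 10 -6 -1.57; 0.15 5.6 10 -6 -1.57; 0.15 5.6 10 -6 -1.57'
python3 - <<'E'
from h import *
where();f=grab("top");w=cloud(f);c=f["color"].astype(int)
P=w.reshape(-1,3);C=c.reshape(-1,3);q=(P[:,:2]-O)@Jm();z=P[:,2]
save(f,"top1.png",5,(240,120,390,240))
E
```

```text
clock: 7.42
position: [546.0, -205.3, 97.8]
tool_rot: [2.556, 1.825, 0.001]
contact_force: [0.3, 0.1, 1.0]
finger_gap: 0.578
finger_force: 0.0
jig xy [  -5.4 -107.2] z 97.8 yaw rel 1.567 F jig [0.3 0.2] 1.0 q7 -0.18 t 7.4167
```

View pics/top1.png

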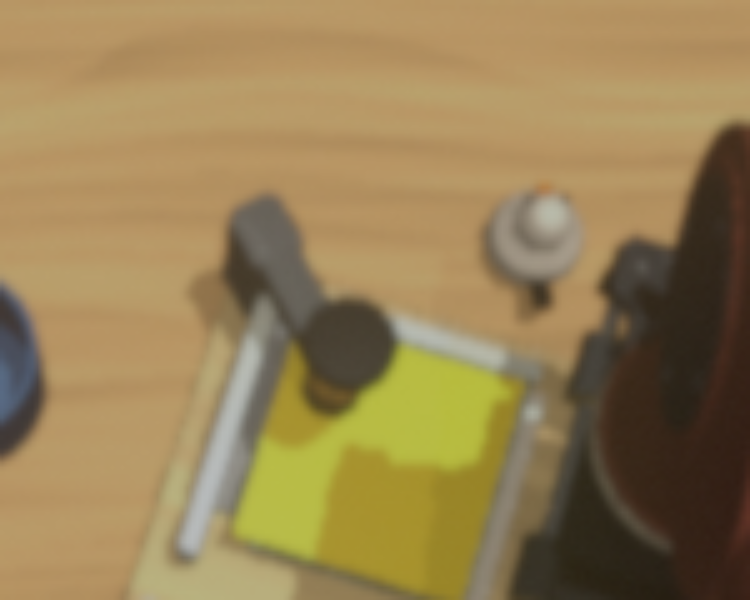

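The top view shows tile4's far edge against the far fence, from (390,340) to (530,380). The white tile sticks out on the open right side at about (530,420). Now I'll push towards the left fence.

```bash
python3 -m jog '0.15 0 0 3 0; 0.15 0 0 5 0; 0.15 0 0 5.8 0; 0.15 0.3 0 5.8 0; 0.15 0.8 0 5.8 0; 0.15 1.2 0 5.8 0; 0.15 1.5 0 5.8 0; 0.15 1.8 0 5.8 0; 0.15 2.1 0 5.8 0; 0.15 2.4 0 5.8 0; 0.15 2.7 0 5.8 0; 0.15 2.9 0 5.8 0; 0.15 3.1 0 5.8 0; 0.15 3.3 0 5.8 0;0.15 3.5 0 5.8 0; 0.15 3.5 0 5.8 0'
python3 -c "from h import *;where()"
```

```text
clock: 8.8
position: [556.7, -171.8, 39.7]
tool_rot: [2.553, 1.83, -0.0]
contact_force: [-1.0, -3.7, 3.4]
finger_gap: 0.573
finger_force: 2.0
jig xy [ -6.  -71.9] z 39.7 yaw rel 1.571 F jig [ 0.2 -3.9] 3.4 q7 -0.27 t 8.8
```

```bash
python3 -m jog '0.15 0.2 0 0 0; 0.15 0.4 0 0 0; 0.15 0.6 0 0 0; 0.15 0.7 0 0 0; 0.15 0.8 0 0 0; 0.15 0.8 0 0 0; 0.15 0.8 0 0 0'
python3 -c "from h import *;where()"
```

```text
clock: 9.38
position: [559.0, -164.9, 39.6]
tool_rot: [2.554, 1.829, -0.001]
contact_force: [-2.2, -5.7, 4.0]
finger_gap: 0.574
finger_force: 3.1
jig xy [ -6.1 -64.7] z 39.6 yaw rel 1.57 F jig [-0.3 -6.1] 4.0 q7 -0.29 t 9.3833
```

```bash
python3 -m jog '0.15 0.1 0 0 0; 0.15 0.2 0 0 0; 0.15 0.3 0 0 0; 0.15 0.3 0 0 0; 0.15 0.3 0 0 0'
python3 -c "from h import *;where()"
```

```text
clock: 9.8
position: [559.0, -164.7, 39.6]
tool_rot: [2.554, 1.826, -0.005]
contact_force: [-4.4, -12.4, 5.1]
finger_gap: 0.573
finger_force: 6.9
jig xy [ -6.1 -64.5] z 39.6 yaw rel 1.568 F jig [ -0.2 -13.1] 5.1 q7 -0.29 t 9.8
```

```bash
python3 -m jog '0.15 -2 0 0 0; 0.15 -4 0 -3 0; 0.15 -4 -3 -6 0.12; 0.15 -4 -6 -6 0.24; 0.15 -4 -9 -6 0.36; 0.15 -4 -10 -6 0.48; 0.15 -3 -10 -6 0.6; 0.15 -2 -10 -6 0.72; 0.15 -1 -10 -6 0.84; 0.15 0 -10 -6 0.96; 0.15 2 -10 -6 1.08; 0.15 4 -10 -6 1.2; 0.15 6 -10 -6 1.32; 0.15 6 -10 -6 1.44; 0.15 6 -10 -6 1.57; 0.15 6 -10 -6 1.57; 0.15 6 -10 -3 1.57; 0.15 6 -10 -1 1.57; 0.15 6 -10 0 1.57; 0.15 6 -10 0 1.57'
python3 - <<'E'
from h import *
where();f=grab("top");save(f,"top2.png",5,(260,150,380,240))
E
```

```text
clock: 11.47
position: [482.9, -71.7, 37.4]
tool_rot: [-3.1, 0.505, 0.007]
contact_force: [-1.1, -0.2, 0.2]
finger_gap: 0.575
finger_force: 0.0
jig xy [-108.    -0.9] z 37.4 yaw rel 0.004 F jig [-1.  -0.6] 0.2 q7 -1.94 t 11.4667
```

View pics/top2.png

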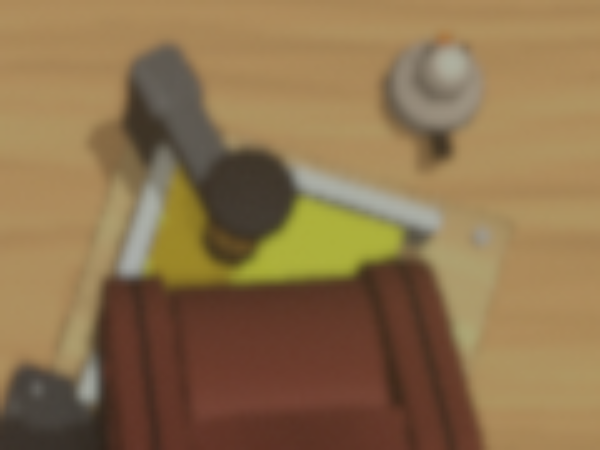

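The top view shows tile4 up against both fences, its edges at (160,230) and (350,215) beside the fence faces. I'll tap again in x so the lower tiles seat too.

```bash
python3 -m jog '0.15 1 0 -0.2 0; 0.15 2 0 -0.2 0; 0.15 2.6 0 -0.2 0; 0.15 3 0 -0.2 0; 0.15 3.4 0 -0.2 0; 0.15 3.6 0 -0.2 0; 0.15 3.8 0 -0.2 0; 0.15 4.0 0 -0.2 0; 0.15 4.1 0 -0.2 0;0.15 4.2 0 -0.2 0; 0.15 4.2 0 -0.2 0; 0.15 4.2 0 -0.2 0'
python3 -c "from h import *;where()"
```

```text
clock: 12.52
position: [522.6, -85.4, 41.0]
tool_rot: [3.1, -0.51, -0.006]
contact_force: [-8.4, 1.5, 3.6]
finger_gap: 0.576
finger_force: 3.9
jig xy [-66.1  -1.1] z 41.0 yaw rel 0.001 F jig [-8.5 -1.3] 3.6 q7 -1.94 t 12.5167
```

```bash
python3 -m jog '0.15 -0.5 0 0 0;0.15 -0.8 0 0.3 0; 0.15 -0.5 0 0.3 0; 0.15 0 0 0.25 0; 0.15 0.1 0 0.25 0; 0.15 0.2 0 0.25 0; 0.15 0.2 0 0.25 0; 0.15 0.2 0 0.25 0'
python3 -c "from h import *;where()"
python3 -m jog '0.15 0.1 0 0 0;0.15 0.2 0 0 0; 0.15 0.2 0 0 0; 0.15 0.2 0 0 0'
python3 -c "from h import *;where()"
```

```text
clock: 13.18
position: [522.9, -85.2, 38.2]
tool_rot: [-3.1, 0.511, 0.013]
contact_force: [-18.6, 5.8, 11.8]
finger_gap: 0.573
finger_force: 9.2
jig xy [-65.9  -0.8] z 38.2 yaw rel 0.001 F jig [-19.5  -0.5] 11.8 q7 -1.94 t 13.1833
clock: 13.52
position: [522.9, -85.2, 37.8]
tool_rot: [-3.1, 0.51, 0.019]
contact_force: [-24.5, 9.2, 18.4]
finger_gap: 0.58
finger_force: 13.1
jig xy [-65.8  -0.8] z 37.8 yaw rel 0.001 F jig [-26.2   0.8] 18.4 q7 -1.94 t 13.5167
```

```bash
python3 -m jog '0.15 -1 0 -0.1 0; 0.15 -3 0 -2 0; 0.15 -4 0 -6 0; 0.15 -4 0 -10 0; 0.15 -4 0 -14 0; 0.15 -4 0 -18 0; 0.15 -2 1 -22 0; 0.15 1.5 2 -24 0; 0.15 1.5 2 -24 0; 0.15 1.5 2 -24 0; 0.15 1.5 2 -24 0'
python3 - <<'E'
from h import *
where();f=meas();save(f,"w3.png",2.4,(140,30,380,260))
E
```

```text
clock: 14.43
position: [536.1, -110.7, 278.5]
tool_rot: [-3.099, 0.51, 0.001]
contact_force: [-0.3, -0.6, -0.6]
finger_gap: 0.574
finger_force: 0.0
jig xy [-45.1 -20.7] z 278.5 yaw rel 0.001 F jig [-0.1 -0.6] -0.6 q7 -1.81 t 14.4333
y -50 tile4 x -53.8 53.8 fence 54.6
y -35 tile4 x -53.4 53.9 fence 55.4
y -20 tile4 x -52.8 53.9 fence 55.4
y -5 tile4 x -53.7 53.8 fence 55.3
x -50 tile4 y -53.0 53.7 fence 55.7
x -35 tile4 y -52.8 53.4 fence 55.5
x -20 tile4 y -53.4 53.7 fence 55.8
x 0 tile4 y -54.0 18.8 fence 55.7
x 40 tile4 y -54.1 21.2 fence None
```

View pics/w3.png

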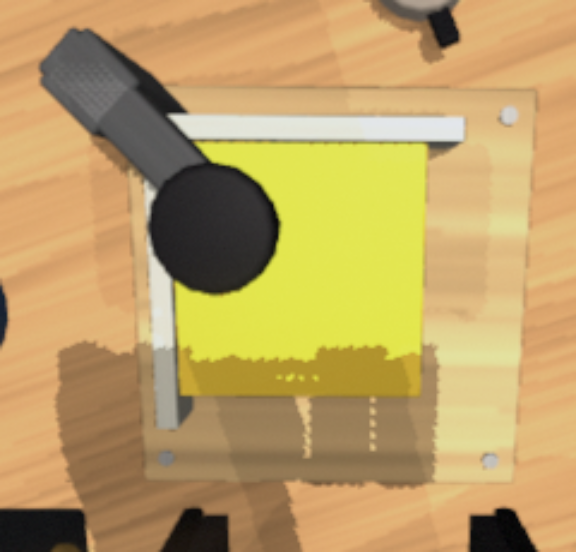

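The crop shows tile4 flush with both fences (far edge row ~143, left edge column ~178). No lower tile sticks out on the open sides (right edge column 425, near edge row 395). The stack is home, so next I'll shut the fingers and go over the cap.

```bash
python3 -m jog '-1 3 -2 0 0; -1 6.5 -4.1 0 0; -1 6.5 -4.1 3 0; -1 6.5 -4.1 6 0; -1 6.5 -4.1 8.5 0; -1 6.5 -4.1 9 0; -1 6.5 -4.1 9 0; -1 6.5 -4.1 9 0; -1 6.5 -4.1 9 0; -1 6.5 -4.1 9 0; -1 6.5 -4.1 9 0' 20
python3 -c "from h import *;where()"
```

```text
clock: 15.4
position: [611.4, -92.9, 190.6]
tool_rot: [3.1, -0.51, 0.004]
contact_force: [0.4, 0.3, -0.5]
finger_gap: 0.005
finger_force: 0.0
jig xy [20.4 20.4] z 190.6 yaw rel 0.001 F jig [0.2 0.4] -0.5 q7 -1.91 t 15.4
```

```bash
python3 -m jog '-1 0 0 0.5 0; -1 0 0 1 0; -1 0 0 1.4 0; -1 0 0 1.8 0; -1 0 0 2.2 0; -1 0 0 2.6 0; -1 0 0 3.0 0; -1 0 0 3.2 0; -1 0 0 3.2 0; -1 0 0 3.2 0; -1 0 0 3.2 0'
python3 -c "from h import *;where()"
```

```text
clock: 16.32
position: [611.2, -92.9, 158.0]
tool_rot: [3.1, -0.51, 0.002]
contact_force: [-2.3, 0.0, 10.6]
finger_gap: 0.004
finger_force: 5.4
jig xy [20.3 20.3] z 158.0 yaw rel 0.001 F jig [-2.2 -0.7] 10.6 q7 -1.92 t 16.3167
```

```bash
python3 -m jog '-1 0 0 0.1 0; -1 0 0 0.2 0; -1 0 0 0.3 0; -1 0 0 0.35 0; -1 0 0 0.35 0; -1 0 0 0.35 0; -1 0 0 0.35 0; -1 0 0 0.35 0'
python3 - <<'E'
from h import *
where();f=grab("scene");w=cloud(f);save(f,"s9.png",6,(230,215,330,305))
for r in bot.cut_out(f,"cap")[:1]: print(r["pixel"],np.nanpercentile(w[r["region"]][:,2],[50,90]))
E
```

```text
clock: 16.98
position: [611.2, -92.9, 154.8]
tool_rot: [3.1, -0.51, 0.002]
contact_force: [-3.4, 0.2, 13.3]
finger_gap: 0.009
finger_force: 6.4
jig xy [20.2 20.3] z 154.8 yaw rel 0.001 F jig [-3.2 -0.9] 13.3 q7 -1.92 t 16.9833
[280.9, 246.5] [123.79811988 133.45542123]
```

View pics/s9.png

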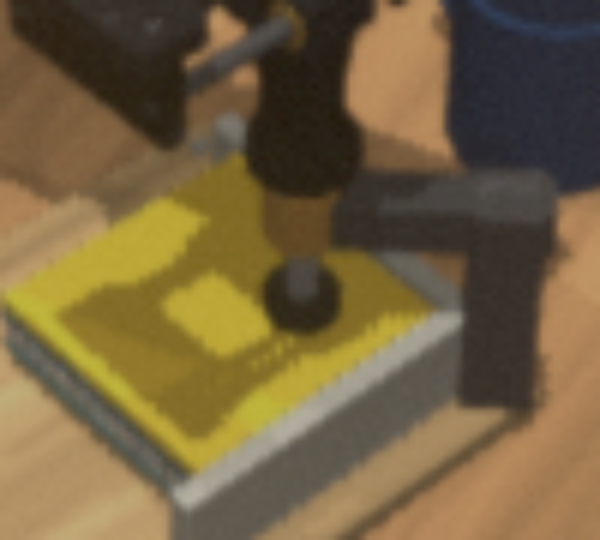

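The picture shows the foot on tile4 at (300,300), the cap down on the collar with no red band visible, and the stack edges flush. The force is 13.3 N and the fingertips are at 132.8 mm, which is 25 mm of travel.

```bash
python3 -c "from workcell import bot;print(bot.close_job())"
```

```text
the job is handed in; nothing more can be done
None
```

The job is handed in with the stack square against both fences and the cap still held about 25 mm down at 13 N; nothing touched the cup, mug or bird, and no verdict came back.

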